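# Gather the washed napkin rings on their rod

## Robot

A 7-joint arm with a two-finger parallel gripper is mounted at the origin on the work surface. World frame = base frame: x ahead of the robot, y to its left, z up, the work surface at z = 0. Lengths are in mm, angles in rad, forces in N, time in s.
With the tool pointing down it reaches from about 400 to 875 mm from the base axis. Payload 19.3 kg.
Tool frame: the origin (TCP) lies at the very end of the fingers, on their centre line; the grasp point (between the pads) lies 19 mm behind it; z points along the fingers, y is the line along which they close (so a half turn about z gives the same grasp; the last joint's range is limited). The gripper opens to 85 mm and grips with 20 to 120 N. Pads are 22 mm wide; open, the fingers measure 114 mm over their backs; the gripper's body (76 mm by 85 mm) begins 54 mm behind the grasp point. The pads swing forward as they close: fully open they stand 13 mm farther back than shut.
Start: joints at [-0.07, 0.521, -0.036, 1.599, 0.021, 1.021, -0.113], TCP at [624.992, -0.025, 231.291] pointing down, gripper open.
Joint ranges: [-2.91, 2.91], [-0.3, 2.13], [-1.5, 1.42], [0.17, 2.43], [-1.26, 4.41], [0.16, 1.93], [-2.52, 2.52]. Speed limits (rad/s): [1.89, 1.89, 2.39, 2.39, 3.01, 3.01, 3.01].

## Interface

Orientations are given as a 3x3 rotation matrix whose columns are the frame's x, y, z axes.
In Python, from workcell import robot, eyes, open_gripper, clamp gives the robot as it stands (robot), with the cameras (eyes) and the gripper as plain functions. Calls block until the motion is done:
- robot.movep(position, orientation): joint-space move of the TCP to a pose.
- robot.movel(position, frame=None, max_speed=150, guard=None): straight line of the TCP; frame=None keeps the orientation; max_speed is the mean speed in mm/s. With guard (N) it stops when the force on the tool has changed by that much, and returns True; else False.
- robot.goto_joints(angles): joint-space move.
- open_gripper() and clamp(): open the fingers fully, or close them until they stop; the grip force is fixed at half the most.
- robot.wait(seconds).
- robot.inverse_kinematics(position, orientation): joint angles nearest the present ones, or None.
- robot.read_state(): the state.
- eyes.camera(name): name is "scene" or "side" or "wrist"; returns a dict with "image" (384x512x3 uint8, blue, green, red), "fx", "fy", "cx", "cy" (pixels), "dist_coeffs" ([k1, k2, p1, p2, k3] as OpenCV has them; the pictures are not rectified), "cam_to_world" (4x4, takes a point from camera to world coordinates). Camera axes: x right, y up, looking along -z (the intrinsics and any distortion apply to the point x, -y, -z); pixel columns grow to the right and rows downward; lengths in mm; the calibration is good to about 2 mm. A picture is of the moment at which its call begins. There is no depth.
A pose or a line that the arm cannot do raises robot.PlanningError and nothing moves.
- robot.finish_job(): hands the job in; it is judged then, once.
The state is a dict: "time": time; "qpos": joint angles; "qvel": joint speeds; "joint_efforts": joint torques, N m; "eef_pos": TCP position; "tool_rot": TCP orientation; "ft_force": force on the tool from outside, world axes, zero at the start; "torque": the same for the moment, N m; "finger_gap": finger opening in mm; "gripper_force": force on a finger pad.
Only numpy, scipy, OpenCV 4.12 (cv2) and the standard library are available. Lean on these libraries where they do the work, as an engineer would, in place of code of your own. Each camera call takes 0.05 s, during which the arm holds its last target. There are 200 camera calls.

## Task

The three wooden napkin rings have dried in the sloping drip rack. Take their rod by its square handle, slide it slantwise up through all three rings where they stand, lift them off together and lay the loaded rod back in both notches of its stand, so that all three rings hang on it and it lies still. Do not drop a ring onto the counter, and leave everything else where it is.

Things in the scene. Friction and masses are not known exactly. Their poses are not given: they have to be found in the camera images.
- rod: pale wooden rod, 193 mm long, 60 g, at first lying level in its stand. Origin on its axis at mid grip; x runs along it to the tip. Along x from the origin, in mm: square handle 18 x 18 from -28 to 17; round bar of diameter 14 from 17; collar of diameter 48 from 45 to 51; bar to 149; blunt taper to 165 (tip). Rings go between collar and tip
- rod_tip (a point): the end of the rod's tip, on its axis, 165 mm from the rod's origin
- rod_rear (a point): point on the rod's axis 34 mm from its origin, between handle and collar: lies in the rear notch
- rod_front (a point): point on the rod's axis 145 mm from its origin, near the tip: lies in the front notch
- ring1: the lowest (rightmost) of three like turned-wood napkin rings: outside diameter 62 mm, hole 32 mm, width along its axis 20 mm, about 35 g. Origin at its centre; x is the axis of the hole. At first the three stand on edge in the rack, touching, holes in one line (a tunnel 60 mm long) sloping 25 degrees up to the robot's left
- ring2: the middle one of three like turned-wood napkin rings: outside diameter 62 mm, hole 32 mm, width along its axis 20 mm, about 35 g. Origin at its centre; x is the axis of the hole. At first the three stand on edge in the rack, touching, holes in one line (a tunnel 60 mm long) sloping 25 degrees up to the robot's left
- ring3: the highest (leftmost) of three like turned-wood napkin rings: outside diameter 62 mm, hole 32 mm, width along its axis 20 mm, about 35 g. Origin at its centre; x is the axis of the hole. At first the three stand on edge in the rack, touching, holes in one line (a tunnel 60 mm long) sloping 25 degrees up to the robot's left
- rack: fixed drip rack of 6 mm steel wire on a 150 x 120 mm tray, open above. Origin on the counter below the middle of the ring row; x points level to its high end, to the robot's left. Two rails rising 25 degrees along x carry the rings. At the low end, 33 mm down the slope from rack_mid, stands a fork of two wires (37 mm clear, open above, reaching 24 mm over the hole axis); the rod passes between
- rack_mid (a point): where the axis of the ring holes passes through the middle of the row of rings (centre of the middle ring), 140 mm above the counter. The hole axis through this point runs 25 degrees upwards along the rack's x
- stand: fixed stand: dark wooden base 170 x 90 x 12 mm and two upright Y-shaped supports of 6 mm wire, 111 mm apart, with V notches open upwards (36 mm wide, arms ending 9 mm above the rod's axis). Origin on the counter, 75 mm ahead of the resting rod's origin; x points level along the resting rod to its tip, away from the robot
- notch_rear (a point): where the rod's axis lies in the rear (robot-side) notch, 41 mm behind the stand's origin, 95 mm above the counter. The support fits between the handle and the collar with about 11 mm to spare each way
- notch_front (a point): where the rod's axis lies in the front notch, 70 mm ahead of the stand's origin, 95 mm above the counter
- mug: blue mug, diameter 80 mm, 90 mm high; leave it alone. Origin under its centre
- saucer: white saucer, diameter 110 mm, 16 mm high; leave it alone. Origin under its centre
- bowl: white bowl, diameter 140 mm, 60 mm high; leave it alone. Origin under its centre
- tumbler: drinking glass, diameter 72 mm, 110 mm high; leave it alone. Origin under its centre
- soap: green bottle with red cap, diameter 64 mm, 200 mm high; leave it alone. Origin under its centre
- jar: glass jar with black lid, diameter 80 mm, 120 mm high; leave it alone. Origin under its centre
- spoon: wooden spoon lying on the counter, 200 mm long; leave it alone

How it is judged:
By the outcome, as a careful person would: the job done as asked, in the order asked, and still so for the second after the job is handed in, with the robot touching nothing.
It also fails if it takes over 72 s, if anything falls off the work surface, if the arm or the gripper's body presses on something with over 40 N, if the wrist force passes 120 N, or if a joint passes its speed limit or range.

## Working session

There is one attempt and no reset: what is moved stays moved. The work goes in short steps, each a Python script; the robot and the scene stay as the last script left them, time stands still between calls to the robot, and variables do not carry over. Pictures are saved under pics/ and viewed, at most 10 in all, crops included, and the job is handed in when it is done.

```bash
mkdir -p pics; ls; python3 - <<'E'
from workcell import robot, eyes, open_gripper, clamp
import cv2,numpy as np
for n in("scene","side","wrist"):
    c=eyes.camera(n); cv2.imwrite(f"pics/{n}0.png",c["image"]); print(n,c["fx"],c["fy"],c["cx"],c["cy"],c["dist_coeffs"],np.round(c["cam_to_world"],4).tolist())
s=robot.read_state();print(s["time"],s["finger_gap"],s["tool_rot"])
E
```

```text
pics
workcell.py
scene 437.8420401742946 437.8420401742946 259.3613178166344 185.28255247696447 [-0.04483125  0.          0.          0.          0.        ] [[0.5578, -0.6086, 0.5643, 1324.36], [0.8299, 0.4031, -0.3857, -500.0871], [0.0073, 0.6835, 0.73, 1014.3726], [0.0, 0.0, 0.0, 1.0]]
side 363.2236216269802 363.2236216269802 251.61012845022415 194.9961364475576 [0.01128306 0.         0.         0.         0.        ] [[0.9398, 0.2472, -0.2358, 414.4383], [-0.3413, 0.7084, -0.6178, -588.5407], [0.0143, 0.6611, 0.7501, 840.5296], [0.0, 0.0, 0.0, 1.0]]
wrist 278.9766486361143 278.9766486361143 257.2799189454466 191.81429924645798 [-0.06890233  0.          0.          0.          0.        ] [[1.0, -0.0002, 0.0003, 624.2648], [0.0001, 0.95, 0.3123, 81.441], [-0.0003, -0.3123, 0.95, 371.6769], [0.0, 0.0, 0.0, 1.0]]
0.15 85.4310551515221 [[ 2.39064699e-06  9.99999632e-01 -8.58369688e-04]
 [ 9.99999998e-01 -2.43985938e-06 -5.73313512e-05]
 [-5.73334243e-05 -8.58369549e-04 -9.99999630e-01]]
```

View pics/scene0.png

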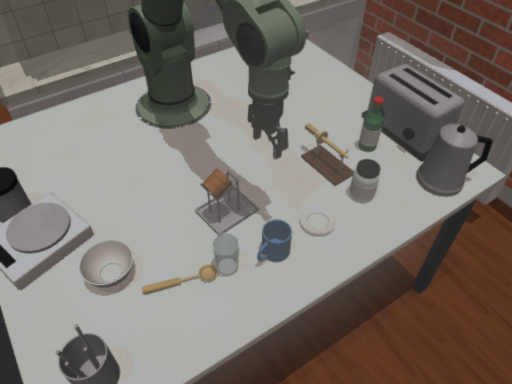

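View pics/side0.png

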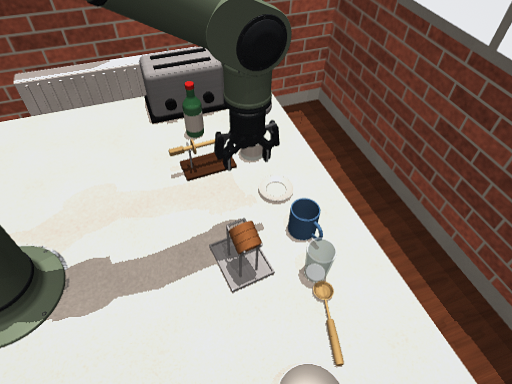

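```bash
cat > h.py <<'E'
import numpy as np,cv2
from workcell import robot, eyes, open_gripper, clamp
def project(c,P):
    T=np.linalg.inv(c["cam_to_world"]);p=np.atleast_2d(P)@T[:3,:3].T+T[:3,3]
    K=np.array([[c["fx"],0,c["cx"]],[0,c["fy"],c["cy"]],[0,0,1.]])
    return cv2.projectPoints(p*[1,-1,-1],np.zeros(3),np.zeros(3),K,np.array(c["dist_coeffs"]))[0][:,0]
def ray(c,uv):
    K=np.array([[c["fx"],0,c["cx"]],[0,c["fy"],c["cy"]],[0,0,1.]])
    q=cv2.undistortPoints(np.array([[uv]],float),K,np.array(c["dist_coeffs"]))[0,0]
    M=np.array(c["cam_to_world"]);return M[:3,3],M[:3,:3]@np.array([q[0],-q[1],-1])
def onplane(c,uv,z):
    o,d=ray(c,uv);return o+d*(z-o[2])/d[2]
E
python3 - <<'E'
from h import *
a=eyes.camera("scene");b=eyes.camera("side")
for n,c,L in(("scene",a,{"tray":[(196,212),(225,230),(257,210),(228,192)],"base":[(302,162),(331,181),(353,168),(325,149)]}),("side",b,{"tray":[(210,243),(234,289),(273,272),(244,220)],"base":[(181,165),(187,178),(236,164),(230,152)]})):
    for k,z in(("tray",6),("base",12)):
        P=np.array([onplane(c,u,z) for u in L[k]]);print(n,k,P.round(0)[:,:2].tolist(),P.mean(0).round(0))
crop=lambda c,x,y,w,h:cv2.resize(c["image"][y:y+h,x:x+w],(400,300),interpolation=cv2.INTER_CUBIC)
m=np.vstack([np.hstack([crop(a,180,157,112,84),crop(a,280,110,112,84)]),np.hstack([crop(b,190,210,112,84),crop(b,155,115,112,84)])])
cv2.imwrite("pics/m1.png",m)
E
```

```text
scene tray [[531.0, -186.0], [637.0, -148.0], [625.0, -30.0], [515.0, -65.0]] [ 577. -107.    6.]
scene base [[540.0, 206.0], [660.0, 230.0], [654.0, 328.0], [532.0, 311.0]] [597. 269.  12.]
side tray [[509.0, -28.0], [529.0, -180.0], [638.0, -168.0], [623.0, 16.0]] [575. -90.   6.]
side base [[502.0, 293.0], [507.0, 228.0], [673.0, 238.0], [672.0, 301.0]] [588. 265.  12.]
```

View pics/m1.png

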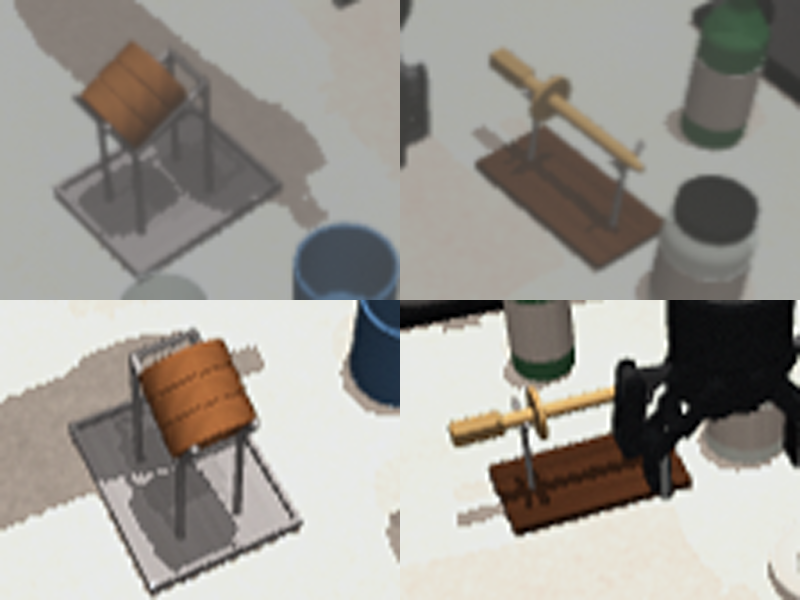

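```bash
python3 - <<'E'
from h import *
R=robot.read_state()["tool_rot"]
ims=[]
np.set_printoptions(precision=4,suppress=True)
import pickle
D={}
for n,p in(("rack",(577,-60,360)),("stand",(590,300,340))):
    robot.movep(p,R); c=eyes.camera("wrist"); D[n]=c; ims.append(c["image"])
for n in("scene","side"):
    D[n]=eyes.camera(n)
pickle.dump(D,open("D.pkl","wb"))
print(onplane(D["scene"],(107,285),0),robot.read_state()["time"])
i0=cv2.resize(ims[0][60:360,80:440],(720,600));cv2.imwrite("pics/w_rack.png",i0)
i1=cv2.resize(ims[1][60:360,80:440],(720,600));cv2.imwrite("pics/w_stand.png",i1)
E
```

```text
[ 616.9855 -497.7073    0.    ] 2.45
```

View pics/w_rack.png

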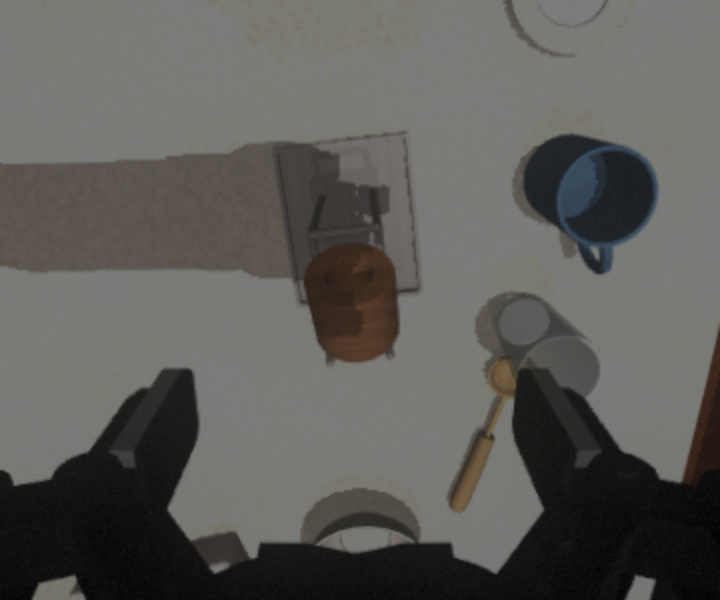

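View pics/w_stand.png

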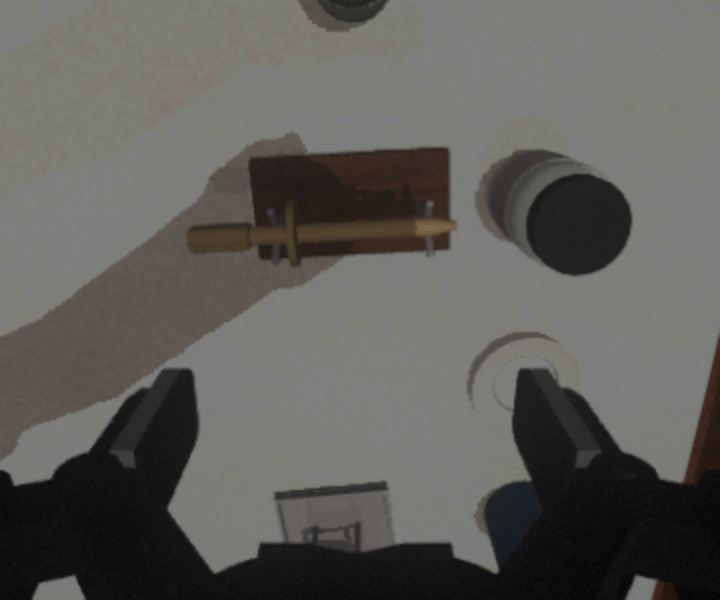

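```bash
cat > fit.py <<'E'
from h import *
import pickle
from scipy.optimize import least_squares
np.set_printoptions(precision=2,suppress=True)
D=pickle.load(open("D.pkl","rb"))
W=lambda x,y:(80+x/2,60+y/2)
S=lambda x,y,ox,oy:(ox+x*.28,oy+y*.28)
def fit(obs,L,p0):
    def xyz(p,q):
        c,s=np.cos(p[2]),np.sin(p[2]);return np.array([p[0]+c*q[0]-s*q[1],p[1]+s*q[0]+c*q[1],q[2] if q[2] is not None else p[3]])
    f=lambda p:np.concatenate([project(D[n],xyz(p,q))[0]-uv for n,uv,q in obs])
    r=least_squares(f,p0,loss="soft_l1");print(L,r.x,np.degrees(r.x[2]));
    for o,e in zip(obs,f(r.x).reshape(-1,2)):print("  ",o[0],o[2],e)
    return r.x
# rack: x to +y.  local y -> -x world
N=None;A,B=75,60
t=np.radians(25);F=np.array([0,0])
obs=[("rack",W(277,148),(A,B,N)),("rack",W(407,132),(A,-B,N)),("rack",W(420,290),(-A,-B,N)),("rack",W(300,303),(-A,B,N)),
("scene",S(55,190,180,157),(-A,B,N)),("scene",S(140,275,180,157),(-A,-B,N)),("scene",S(280,187,180,157),(A,-B,N)),
("side",S(70,127,190,210),(A,B,N)),("side",S(150,293,190,210),(-A,B,N)),("side",S(300,222,190,210),(-A,-B,N))]
r=fit(obs,"rack",[577,-100,1.6,6])
A,B=85,45
obs=[("stand",W(250,157),(-A,B,12)),("stand",W(449,148),(A,B,12)),("stand",W(449,248),(A,-B,12)),("stand",W(262,258),(-A,-B,12)),
("scene",S(75,162,280,110),(-A,-B,12)),("scene",S(198,270,280,110),(A,-B,12)),("scene",S(265,228,280,110),(A,B,12)),("scene",S(145,125,280,110),(-A,B,12)),
("side",S(490,165,155-112,115),(-A,B,12)),("side",S(517,232,155-112,115),(-A,-B,12)),("side",S(692,185,155-112,115),(A,-B,12))]
s=fit(obs,"stand",[590,265,.05])
print("rod tail/tip/collar centre at z95:",[onplane(D["stand"],W(*u),95) for u in((188,239),(457,226),(292,233))])
c,sn=np.cos(s[2]),np.sin(s[2]);print("expected",[s[:2]+np.array([c,sn])*k for k in(-103,90,-27)])
c,sn=np.cos(r[2]),np.sin(r[2])
def R(a,b,z):return (r[0]+c*a-sn*b,r[1]+sn*a+c*b,z)
for u in((330,358),(390,351)):
    o=onplane(D["rack"],W(*u),148);d=o[:2]-r[:2];print("fork tip local@148",d@[c,sn],d@[-sn,c])
for u in((310,232),(383,228)):
    o=onplane(D["rack"],W(*u),160);d=o[:2]-r[:2];print("hi frame local@160",d@[c,sn],d@[-sn,c])
# overlay tunnel axis + ring outlines
ims=[]
for n,(x,y,w,h) in(("rack",(200,120,120,150)),("scene",(180,157,112,84)),("side",(190,200,112,94))):
    im=cv2.resize(D[n]["image"][y:y+h,x:x+w],(w*4,h*4),interpolation=cv2.INTER_CUBIC)
    for s0,col in((-30,(0,255,0)),(30,(255,255,0))):
        P=[]
        for k in np.linspace(0,2*np.pi,40):
            a=s0*np.cos(t)-31*np.cos(k)*np.sin(t);z=140+s0*np.sin(t)+31*np.cos(k)*np.cos(t);P.append(R(a,31*np.sin(k),z))
        q=((project(D[n],np.array(P))-[x,y])*4+2).astype(int);cv2.polylines(im,[q],True,col,1)
    q=((project(D[n],np.array([R(a,b,r[3]) for a,b in((75,60),(75,-60),(-75,-60),(-75,60))]))-[x,y])*4+2).astype(int);cv2.polylines(im,[q],True,(0,0,255),1)
    ims.append(im)
can=np.zeros((600,800,3),np.uint8)
can[:600,:480]=ims[0];can[:252,480:]=cv2.resize(ims[1],(320,252));can[260:260+300,480:]=cv2.resize(ims[2],(320,300))
cv2.imwrite("pics/ov.png",can)
E
python3 fit.py
```

```text
rack [ 573.06 -102.03    1.68    2.44] 96.49841700938235
   rack (75, 60, None) [-1.76 -0.31]
   rack (75, -60, None) [ 0.88 -0.18]
   rack (-75, -60, None) [0.98 0.31]
   rack (-75, 60, None) [-1.07  0.42]
   scene (-75, 60, None) [-0.01  0.24]
   scene (-75, -60, None) [0.19 1.14]
   scene (75, -60, None) [ 0.92 -0.09]
   side (75, 60, None) [-0.48  0.37]
   side (-75, 60, None) [-0.18 -0.37]
   side (-75, -60, None) [0.09 0.63]
stand [589.14 277.09   0.05] 2.7503561911267065
   stand (-85, 45, 12) [-0.47  0.92]
   stand (85, 45, 12) [1.71 0.3 ]
   stand (85, -45, 12) [1.58 1.91]
   stand (-85, -45, 12) [-1.08  1.49]
   scene (-85, -45, 12) [ 0.12 -1.61]
   scene (85, -45, 12) [ 0.58 -2.28]
   scene (85, 45, 12) [ 1.98 -2.43]
   scene (-85, 45, 12) [ 0.36 -1.71]
   side (-85, 45, 12) [-0.79 -1.28]
   side (-85, -45, 12) [-0.77 -1.87]
   side (85, -45, 12) [ 0.45 -2.61]
rod tail/tip/collar centre at z95: [array([469.99, 271.75,  95.  ]), array([663.46, 280.95,  95.  ]), array([545.49, 275.97,  95.  ])]
expected [array([486.26, 272.15]), array([679.03, 281.41]), array([562.17, 275.8 ])]
fork tip local@148 -60.92544354118802 20.932129555915115
fork tip local@148 -60.27038912389448 -21.735336595691106
hi frame local@160 34.93126614446707 20.88527159281766
hi frame local@160 32.281466907454984 -25.228355809275783
```

View pics/ov.png

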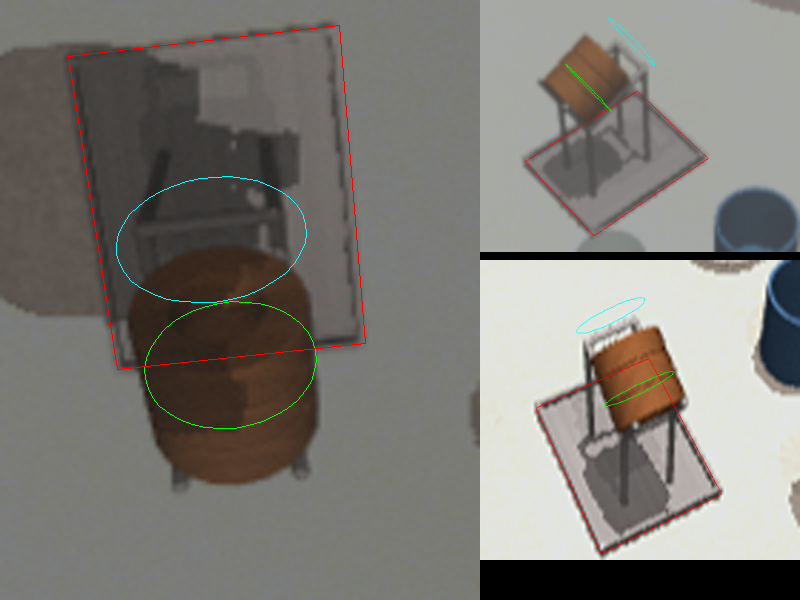

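```bash
cat > fit2.py <<'E'
from h import *
import pickle
from scipy.optimize import minimize
D=pickle.load(open("D.pkl","rb"))
t=np.radians(25);A0=np.array([573.06,-102.03]);th=1.684
M={}
for n,(x,y,w,h) in(("rack",(200,160,110,100)),("scene",(185,160,60,50)),("side",(220,210,50,52))):
    im=D[n]["image"].astype(float);m=np.zeros(im.shape[:2],np.uint8)
    m[y:y+h,x:x+w]=((im[...,2]>1.45*im[...,0])&(im[...,2]-im[...,0]>12))[y:y+h,x:x+w]
    k,l,st,_=cv2.connectedComponentsWithStats(m);i=1+np.argmax(st[1:,4]);m=(l==i).astype(np.uint8)
    cs,_=cv2.findContours(m,cv2.RETR_EXTERNAL,cv2.CHAIN_APPROX_NONE);H=cv2.convexHull(np.vstack(cs));f=np.zeros_like(m);cv2.fillConvexPoly(f,H,1)
    M[n]=cv2.resize(f,None,fx=8,fy=8,interpolation=cv2.INTER_NEAREST)
    print(n,st[i])
k=np.linspace(0,2*np.pi,60)
def rings(p):
    c,s=np.cos(p[3]),np.sin(p[3]);P=[]
    for s0 in(-30,30):
        a=s0*np.cos(t)-31*np.cos(k)*np.sin(t);z=p[2]+s0*np.sin(t)+31*np.cos(k)*np.cos(t);b=31*np.sin(k)
        P.append(np.c_[p[0]+c*a-s*b,p[1]+s*a+c*b,z])
    return np.vstack(P)
def cost(p,names=("rack","scene","side"),pr=0):
    e=0
    for n in names:
        q=cv2.convexHull(np.round((project(D[n],rings(p))+.5)*8).astype(np.int32));f=np.zeros_like(M[n]);cv2.fillConvexPoly(f,q,1)
        v=1-(f&M[n]).sum()/(f|M[n]).sum();e+=v
        if pr:print(n,1-v)
    return e
p0=A0+np.array([np.cos(th),np.sin(th)])*-30
for nm in(("rack","scene","side"),("rack",),("scene","side")):
    b=[5,5,3,.05];x0=np.r_[p0,140,th];free=[0,1,2,3] if len(nm)>1 else [0,1]
    g=lambda d:cost(np.r_[x0]+np.bincount(free,d*np.array(b)[free],4),nm)
    r=minimize(g,np.zeros(len(free)),method="Nelder-Mead",options={"initial_simplex":np.vstack([np.zeros(len(free)),np.eye(len(free))*1.5])})
    x=x0+np.bincount(free,r.x*np.array(b)[free],4);print(nm,x.round(2),r.fun);cost(x,nm,1)
    d=x[:2]-A0;print("  local",d@[np.cos(th),np.sin(th)],d@[-np.sin(th),np.cos(th)])
E
python3 fit2.py
```

```text
rack [ 232  182   47   59 2243]
scene [203 169  28  27 407]
side [229 221  33  33 692]
('rack', 'scene', 'side') [ 575.12 -127.78  137.02    1.69] 0.30470521416439666
rack 0.9478735428036297
scene 0.809411122235369
side 0.9380101207966046
  local -25.814021904599485 0.8643284988084865
('rack',) [ 575.05 -126.45  140.      1.68] 0.06445352270413363
rack 0.9355464772958664
  local -24.486331787827066 0.7800714715112882
('scene', 'side') [ 575.4  -129.21  139.34    1.7 ] 0.2425654558978113
scene 0.8167092146851447
side 0.940725329417044
  local -27.266304204256713 0.7447264428767562
```

```bash
cat > tri.py <<'E'
from h import *
import pickle
from scipy.optimize import least_squares
np.set_printoptions(precision=2,suppress=True)
D=pickle.load(open("D.pkl","rb"))
W=lambda x,y:(80+x/2,60+y/2)
S=lambda x,y,ox,oy:(ox+x*.28,oy+y*.28)
o=[("stand",W(188,239),-28),("stand",W(457,226),165),("stand",W(292,233),48),
("scene",S(97,57,280,110),-28),("scene",S(240,166,280,110),165),("scene",S(150,97,280,110),48),
("side",S(52,136,155,115),-28),("side",S(136,114,155,115),48)]
for skip in("none","stand","scene","side"):
    ob=[x for x in o if x[0]!=skip]
    f=lambda p:np.concatenate([project(D[n],np.array([p[0]+k*np.cos(p[3]),p[1]+k*np.sin(p[3]),p[2]]))[0]-uv for n,uv,k in ob])
    r=least_squares(f,[498,273,95,.047]);print("skip",skip,r.x);
    if skip=="none":print(f(r.x).reshape(-1,2))
E
python3 tri.py
python3 - <<'E'
from h import *
np.set_printoptions(precision=2,suppress=True)
def rotm(yaw,pitch):
    d=np.array([np.cos(yaw)*np.cos(pitch),np.sin(yaw)*np.cos(pitch),np.sin(pitch)])
    y=np.array([np.sin(yaw),-np.cos(yaw),0]);return np.c_[d,y,np.cross(d,y)]
for sg in(1,-1):
  for nm,yaw,pi,o in(("stand",.047,0,(498,273,95)),("up",.047,0,(498,273,250)),("up25",.047,.436,(498,273,250)),("rack0",1.685,.436,np.array([575,-127.5,140])-235*np.array([np.cos(1.685)*.906,np.sin(1.685)*.906,.4226])),("rack1",1.685,.436,np.array([575,-127.5,140])-104*np.array([np.cos(1.685)*.906,np.sin(1.685)*.906,.4226]))):
    R=rotm(yaw,pi)@np.diag([sg,sg,1]);print(sg,nm,o,robot.inverse_kinematics(np.array(o)+19*R[:,2],R))
E
```

```text
skip none [498.08 272.51  92.22   0.05]
[[ 0.66 -0.14]
 [-0.75 -0.1 ]
 [ 0.61  0.28]
 [-0.6  -1.04]
 [ 0.37  0.62]
 [-0.   -0.14]
 [-0.72 -0.17]
 [-0.11 -0.14]]
skip stand [498.87 272.14  91.83   0.05]
skip scene [498.05 272.56  92.79   0.05]
skip side [497.98 272.71  92.62   0.05]
1 stand (498, 273, 95) [-0.7   0.65  0.13  1.88 -0.13  0.62 -2.01]
1 up (498, 273, 250) [-0.72  0.44  0.16  1.76 -0.08  0.95 -2.05]
1 up25 (498, 273, 250) [-1.52  0.49  1.03  2.1  -0.44  0.43 -1.77]
1 rack0 [ 599.26 -339.02   40.69] [ 0.64  1.02 -0.13  1.26 -0.25  1.16  0.81]
1 rack1 [ 585.74 -221.11   96.05] [ 0.54  0.84 -0.16  1.51 -0.29  1.05  0.71]
-1 stand (498, 273, 95) [-0.31  0.67 -0.42  1.85  0.41  0.7   0.65]
-1 up (498, 273, 250) [-0.25  0.47 -0.5   1.74  0.26  1.    0.78]
-1 up25 (498, 273, 250) [-0.5   0.31 -0.31  2.05  0.73  0.59  0.26]
-1 rack0 [ 599.26 -339.02   40.69] [ 0.34  1.09  0.47  1.28 -0.76  1.29 -1.99]
-1 rack1 [ 585.74 -221.11   96.05] [ 0.19  0.9   0.43  1.53 -0.75  1.19 -2.07]
```

```bash
cat >> h.py <<'E'
np.set_printoptions(precision=2,suppress=True)
MID=np.array([575.1,-127.5,140.]);RY=1.685;P25=np.radians(25)
ROD=np.array([498.1,272.7,95.]);SY=.0485
def dirv(yaw,pitch):return np.array([np.cos(yaw)*np.cos(pitch),np.sin(yaw)*np.cos(pitch),np.sin(pitch)])
def rotm(yaw,pitch):
    d=dirv(yaw,pitch);y=np.array([np.sin(yaw),-np.cos(yaw),0]);return np.c_[d,y,np.cross(d,y)]
def tcp(o,yaw,pitch):R=rotm(yaw,pitch);return np.array(o)+19*R[:,2],R
def L(o,yaw,pitch,v=100,guard=None):
    p,R=tcp(o,yaw,pitch);return robot.movel(p,R,max_speed=v,guard=guard)
def st(t=""):
    s=robot.read_state();print(t,"t",s["time"],"gap",s["finger_gap"],"F",np.array(s["ft_force"]),"pos",np.array(s["eef_pos"]),"grip",s["gripper_force"])
E
python3 - <<'E'
from h import *
robot.movep(*tcp(ROD+[0,0,110],SY,0)); st("hover")
L(ROD,SY,0,120,guard=15); st("down")
clamp(); st("clamped")
L(ROD+[0,0,80],SY,0,80); st("up")
for n in("scene","side"):cv2.imwrite(f"pics/g_{n}.png",eyes.camera(n)["image"])
a=eyes.camera("scene")["image"][90:174,270:382];b=eyes.camera("side")["image"][90:174,150:262]
cv2.imwrite("pics/g.png",cv2.resize(np.hstack([a,b]),(800,300),interpolation=cv2.INTER_CUBIC))
E
```

```text
hover t 3.7833 gap 85.95389514694686 F [-1.35 -0.01 -0.37] pos [498.53 272.85 186.38] grip 0.0
down t 4.85 gap 85.53105765824617 F [-0.12  0.14 -0.01] pos [498.46 272.93  76.65] grip 0.0
clamped t 5.475 gap 16.63643399473912 F [ 0.11 -4.89  2.39] pos [498.17 272.19  76.04] grip 60.453227162361145
up t 6.625 gap 16.881357470970908 F [ 0.19  0.17 -0.84] pos [497.88 272.56 155.5 ] grip 60.065152645111084
```

View pics/g.png

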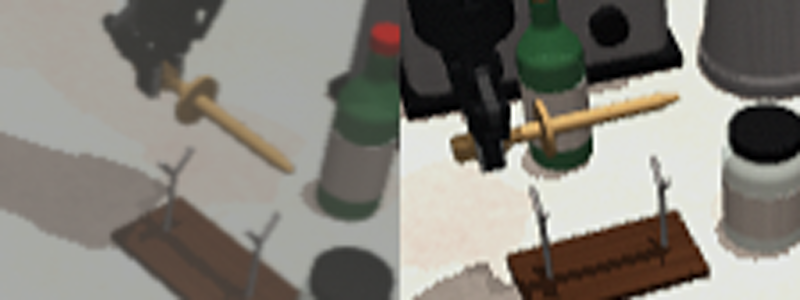

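```bash
cat >> h.py <<'E'
def O(s,n=0):  # rod origin at s along tunnel, n mm world-up
    return MID+s*dirv(RY,P25)+np.array([0,0,n])
E
python3 - <<'E'
from h import *
L(ROD+[0,0,190],SY,0,150)
robot.movep(*tcp(O(-232,220),RY,P25)); st("hover")
print(tcp(O(-232),RY,P25)[0])
L(O(-232,5),RY,P25,150); st("pre")
g=L(O(-200),RY,P25,60,guard=5); st(f"tip at -35 {g}")
c=eyes.camera("side");s=eyes.camera("scene")
print("axis side",project(c,np.array([O(-60),O(-30),O(0),O(30),O(-200)])).tolist())
a=s["image"][157:241,160:272];b=c["image"][205:289,185:297]
cv2.imwrite("pics/p.png",cv2.resize(np.hstack([a,b]),(800,300),interpolation=cv2.INTER_CUBIC))
E
```

```text
hover t 10.2 gap 17.041477604451664 F [ 0.52 -0.4  -0.42] pos [ 598.62 -327.47  244.77] grip 60.08208990097046
[ 598.15 -328.42   24.73]
pre t 11.7833 gap 17.294352474720295 F [-0.18  0.48 -0.83] pos [ 598.59 -328.7    30.67] grip 60.08090615272522
tip at -35 False t 12.4333 gap 16.885735509386095 F [-0.73  1.27 -0.6 ] pos [ 594.87 -299.75   38.4 ] grip 60.08087396621704
axis side [[254.8941768525967, 260.39725193141624], [249.71089134014474, 248.34234393462293], [244.60745892666387, 236.47481045653893], [239.5816219561282, 224.78932661580168], [280.2108161306493, 319.30115312297835]]
```

View pics/p.png

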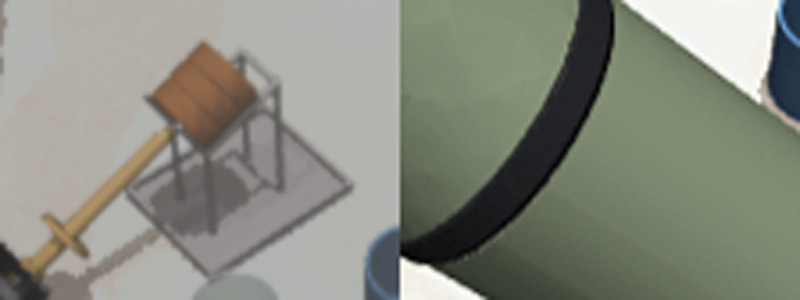

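```bash
python3 - <<'E'
from h import *
g=L(O(-104),RY,P25,50,guard=4); st(f"in {g}")
s=eyes.camera("scene")
cv2.imwrite("pics/q.png",cv2.resize(s["image"][147:247,165:285],(720,600),interpolation=cv2.INTER_CUBIC))
E
```

```text
in False t 14.6 gap 17.170788563583578 F [-0.17 -1.11 -1.59] pos [ 584.9  -213.36   78.71] grip 60.0810170173645
```

View pics/q.png

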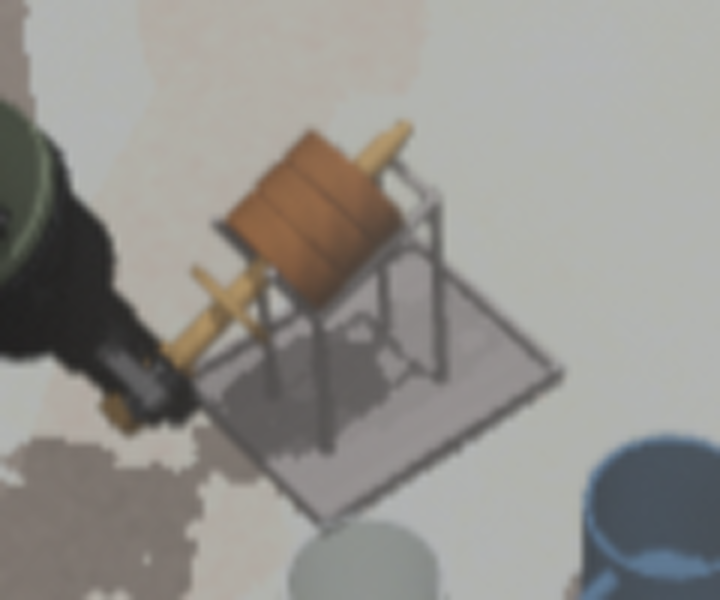

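```bash
python3 - <<'E'
from h import *
import pickle
D=pickle.load(open("D.pkl","rb"));c,s=np.cos(RY),np.sin(RY)
for nm,a,z in(("V",-29.9,150),("P",-40,147.8),("base",-29.9,126)):
    for b in(21.5,-21.5):
        p=np.array([MID[0]+c*a-s*b,MID[1]+s*a+c*b,z]);u=project(D["scene"],p)[0];print(nm,b,"q",(u-[165,147])*6,"wrist",project(D["rack"],p)[0])
E
```

```text
V 21.5 q [232.83 200.28] wrist [243.45 236.31]
V -21.5 q [288.89 253.5 ] wrist [274.   233.14]
P 21.5 q [215.08 213.97] wrist [244.45 241.92]
P -21.5 q [270.94 267.58] wrist [274.59 238.82]
base 21.5 q [237.26 236.22] wrist [244.19 228.82]
base -21.5 q [292.58 289.33] wrist [273.07 225.79]
```

```bash
cat >> h.py <<'E'
NV=-rotm(RY,P25)[:,2]
E
python3 - <<'E'
from h import *
L(O(-103)+10*NV,RY,P25,30); st("touch")
g=L(O(-97)+80*NV,RY,P25,45,guard=10); st(f"lift {g}")
if not g: L(O(-97)+80*NV+[0,-20,50],RY,P25,80); st("up")
s=eyes.camera("scene")
cv2.imwrite("pics/u.png",cv2.resize(s["image"][117:237,150:294],(720,600),interpolation=cv2.INTER_CUBIC))
E
```

```text
touch t 15.1333 gap 17.162750566263636 F [ 0.33 -0.45 -0.84] pos [ 585.35 -216.57   88.42] grip 59.93873119354248
lift False t 16.8417 gap 17.14225641286062 F [-0.16  0.58 -1.27] pos [ 587.98 -240.32  154.07] grip 59.92891609668732
up t 17.6667 gap 16.82870187683522 F [-0.84 -0.44 -2.25] pos [ 587.91 -260.17  203.94] grip 59.93507981300354
```

View pics/u.png

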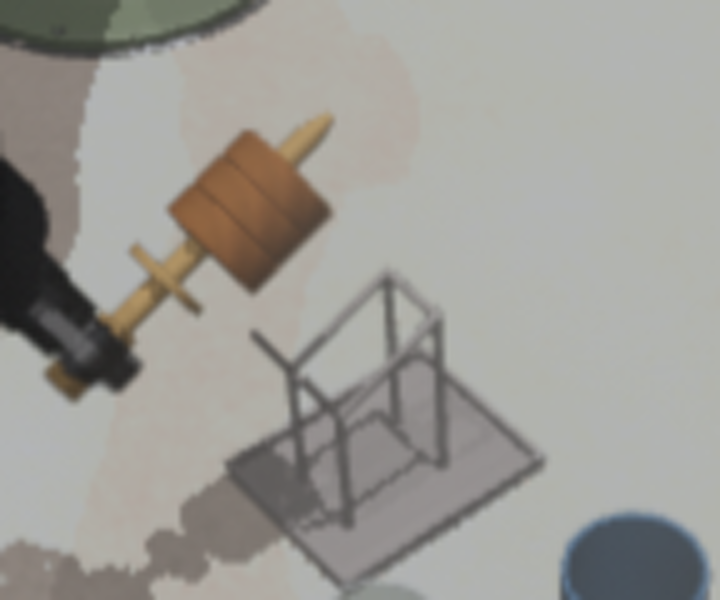

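```bash
cat > meas.py <<'E'
from h import *
from scipy.optimize import minimize_scalar
k=np.linspace(0,2*np.pi,60)
def ringpos(cam="scene"):
    s=robot.read_state();R=np.array(s["tool_rot"]);o=np.array(s["eef_pos"])-19*R[:,2]
    c=eyes.camera(cam);im=c["image"].astype(float)
    q=project(c,np.array([o+R[:,0]*x for x in(50,165)]));lo=(q.min(0)-22).astype(int).clip(0);hi=(q.max(0)+22).astype(int)
    B,G,Rd=im[...,0],im[...,1],im[...,2];m=np.zeros(B.shape,np.uint8)
    w=((Rd>1.55*B)&(Rd-G>22)&(Rd>1.2*G));m[lo[1]:hi[1],lo[0]:hi[0]]=w[lo[1]:hi[1],lo[0]:hi[0]]
    m=cv2.morphologyEx(m,cv2.MORPH_OPEN,np.ones((5,5),np.uint8))
    if m.sum()<50:print(cam,"few px",m.sum());return
    H=cv2.convexHull(np.vstack(cv2.findContours(m,0,cv2.CHAIN_APPROX_NONE)[0]));M=np.zeros((384*4,512*4),np.uint8);cv2.fillConvexPoly(M,(H*4+2).astype(np.int32),1)
    def iou(x,ln=60):
        ce=o-9*np.array([0,0,1])*R[2,0:1].size
        P=np.vstack([ce+R[:,0]*(x+e)+31*(np.outer(np.cos(k),R[:,1])+np.outer(np.sin(k),R[:,2])) for e in(-ln/2,ln/2)])
        f=np.zeros_like(M);cv2.fillConvexPoly(f,cv2.convexHull(np.round((project(c,P)+.5)*4).astype(np.int32)),1)
        return (f&M).sum()/(f|M).sum()
    g=np.arange(60,141,1.);v=[iou(x) for x in g];i=int(np.argmax(v))
    ls=[(round(iou(g[i],l),3),l) for l in(20,40,60,80,90)]
    print(cam,"ring row centre x",g[i],"iou",round(v[i],3),"px",m.sum(),ls)
E
python3 - <<'E'
from meas import *
ringpos()
base=O(-97)+80*NV+[0,-20,50]
for d in(35,45,52):print(d,robot.inverse_kinematics(*tcp(base+[0,0,20],RY,np.radians(d))))
E
```

```text
scene ring row centre x 105.0 iou 0.706 px 448 [(np.float64(0.38), 20), (np.float64(0.643), 40), (np.float64(0.706), 60), (np.float64(0.538), 80), (np.float64(0.476), 90)]
35 [ 0.58  0.8  -0.05  1.25 -0.44  1.5   0.78]
45 [ 0.64  0.88 -0.08  1.17 -0.52  1.63  0.8 ]
52 [ 0.67  0.94 -0.11  1.12 -0.57  1.72  0.8 ]
```

```bash
python3 - <<'E'
from meas import *
base=O(-97)+80*NV+[0,-20,70]
for d in(35,42,50):
    L(base,RY,np.radians(d),20); print(d); ringpos(); st()
E
```

```text
35
scene ring row centre x 83.0 iou 0.724 px 503 [(np.float64(0.397), 20), (np.float64(0.642), 40), (np.float64(0.724), 60), (np.float64(0.555), 80), (np.float64(0.499), 90)]
 t 19.0583 gap 16.873598595935178 F [-0.36 -0.31 -1.51] pos [ 587.8  -257.39  226.04] grip 59.95782494544983
42
scene ring row centre x 82.0 iou 0.726 px 529 [(np.float64(0.44), 20), (np.float64(0.665), 40), (np.float64(0.726), 60), (np.float64(0.563), 80), (np.float64(0.508), 90)]
 t 19.3833 gap 17.151598883217257 F [ 0.07  0.55 -1.31] pos [ 587.49 -256.08  226.75] grip 59.97420787811279
50
scene ring row centre x 84.0 iou 0.754 px 555 [(np.float64(0.484), 20), (np.float64(0.693), 40), (np.float64(0.754), 60), (np.float64(0.594), 80), (np.float64(0.539), 90)]
 t 19.725 gap 16.90143852828512 F [ 0.34  1.27 -1.78] pos [ 587.6  -253.81  229.19] grip 59.985331892967224
```

```bash
python3 - <<'E'
from meas import *
b=O(-97)+80*NV+[0,-20,70]
r=np.radians
L(b+[0,0,50],RY,r(20),60); st(); ringpos()
a=b+[0,0,50];z=ROD+[0,0,200]
for f,p in((.33,18),(.67,14),(1,10)):
    L(a+(z-a)*f,RY+(SY-RY)*f,r(p),110); st(f); ringpos()
print(robot.read_state()["qpos"])
E
```

```text
t 20.625 gap 17.120024768056787 F [-0.33 -0.3  -1.9 ] pos [ 587.94 -262.12  273.31] grip 59.92398262023926
scene ring row centre x 82.0 iou 0.713 px 511 [(np.float64(0.419), 20), (np.float64(0.665), 40), (np.float64(0.713), 60), (np.float64(0.547), 80), (np.float64(0.489), 90)]
0.33 t 22.4583 gap 17.083294141910535 F [-0.11  0.57 -1.52] pos [561.46 -85.   274.52] grip 59.88481879234314
scene ring row centre x 82.0 iou 0.583 px 362 [(np.float64(0.368), 20), (np.float64(0.558), 40), (np.float64(0.583), 60), (np.float64(0.445), 80), (np.float64(0.397), 90)]
0.67 t 24.325 gap 16.675547288143065 F [-1.   -0.08 -2.09] pos [531.94  96.27 275.41] grip 59.934430718421936
scene ring row centre x 72.0 iou 0.384 px 266 [(np.float64(0.455), 20), (np.float64(0.509), 40), (np.float64(0.384), 60), (np.float64(0.306), 80), (np.float64(0.278), 90)]
1 t 26.15 gap 16.82687703588017 F [-0.1   0.24 -1.23] pos [501.53 272.33 276.35] grip 59.91849482059479
scene ring row centre x 91.0 iou 0.236 px 363 [(np.float64(0.153), 20), (np.float64(0.196), 40), (np.float64(0.236), 60), (np.float64(0.26), 80), (np.float64(0.266), 90)]
[-0.87  0.32  0.27  1.84  0.02  0.85 -2.15]
```

```bash
python3 - <<'E'
from meas import *
r=np.radians
L(ROD+[0,0,80],SY,r(6),90)
L(ROD+[0,0,40],SY,r(1),50); st("level"); robot.wait(.3); ringpos("side"); ringpos("scene")
g=L(ROD+[0,0,0.5],SY,0,35,guard=8); st(f"down {g}"); robot.wait(.3); ringpos("side")
c=eyes.camera("side")["image"];cv2.imwrite("pics/s.png",c)
E
```

```text
level t 28.6333 gap 17.140919893777316 F [ 0.21  0.71 -1.87] pos [498.49 272.76 116.19] grip 59.89957630634308
side ring row centre x 83.0 iou 0.639 px 421 [(np.float64(0.317), 20), (np.float64(0.52), 40), (np.float64(0.639), 60), (np.float64(0.543), 80), (np.float64(0.502), 90)]
scene ring row centre x 60.0 iou 0.388 px 203 [(np.float64(0.608), 20), (np.float64(0.497), 40), (np.float64(0.388), 60), (np.float64(0.318), 80), (np.float64(0.293), 90)]
down False t 30.3083 gap 17.00279459541489 F [-0.58 -2.98  0.72] pos [498.17 272.45  76.67] grip 60.333561301231384
side ring row centre x 79.0 iou 0.365 px 634 [(np.float64(0.163), 20), (np.float64(0.269), 40), (np.float64(0.365), 60), (np.float64(0.426), 80), (np.float64(0.444), 90)]
```

```bash
python3 - <<'E'
from meas import *
import pickle
open_gripper(); st("open"); robot.wait(.4)
L(ROD+[0,0,100],SY,0,60); st("up")
D=pickle.load(open("D.pkl","rb"))
R=np.array([[0,1,0],[1,0,0],[0,0,-1.]]); robot.movep((590,300,340),R); robot.wait(.5); st("view")
E_={}
for n,k in(("wrist","stand"),("scene","scene"),("side","side")):
    c=eyes.camera(n);E_[k]=c
    d=np.abs(c["image"].astype(int)-D[k]["image"]).sum(2)>50
    m=cv2.morphologyEx(d.astype(np.uint8),cv2.MORPH_OPEN,np.ones((2,2),np.uint8))
    N,l,s,ce=cv2.connectedComponentsWithStats(m);print(n,[(x[:5].tolist()) for x in s[1:] if x[4]>12])
    for x in(-28,0,165,51,111): print("   rod x",x,project(c,ROD+x*dirv(SY,0))[0],end="")
    print()
pickle.dump(E_,open("E.pkl","wb"))
E
```

```text
open t 31.375 gap 85.74889221129303 F [-0.2  -0.05  0.3 ] pos [498.11 272.76  76.51] grip 0.0
up t 33.5833 gap 85.66818699593456 F [0.28 0.03 0.59] pos [497.97 272.62 175.7 ] grip 0.0
view t 35.3917 gap 85.25450534112568 F [-0.33  0.14 -0.8 ] pos [589.98 300.   339.96] grip 0.0
wrist [[229, 0, 20, 35, 104], [253, 20, 20, 12, 54], [397, 20, 82, 32, 246], [387, 38, 5, 4, 15], [275, 45, 8, 17, 41], [262, 63, 13, 11, 41], [224, 134, 81, 6, 178], [337, 135, 19, 4, 40], [209, 139, 11, 2, 22], [356, 148, 37, 11, 80], [305, 151, 2, 19, 38], [349, 154, 6, 6, 16], [267, 161, 4, 4, 14], [179, 173, 8, 2, 16], [194, 172, 12, 2, 24], [235, 175, 12, 5, 39], [248, 175, 15, 5, 51], [265, 175, 7, 3, 20], [297, 177, 10, 4, 20], [368, 178, 29, 22, 79], [298, 182, 9, 6, 23], [229, 184, 56, 15, 402], [353, 193, 14, 7, 30], [61, 198, 71, 43, 236], [7, 229, 49, 68, 446], [173, 231, 8, 6, 20], [140, 249, 16, 12, 47], [10, 255, 6, 5, 16], [2, 260, 6, 4, 13], [78, 261, 58, 35, 219], [327, 301, 20, 6, 42], [240, 331, 15, 6, 66]]
   rod x -28 [174.63 180.86]   rod x 0 [193.75 179.92]   rod x 165 [308.49 174.51]   rod x 51 [228.97 178.22]   rod x 111 [270.8  176.25]
scene [[321, 133, 22, 25, 261], [203, 169, 31, 32, 557], [212, 204, 7, 16, 82], [220, 204, 10, 14, 101], [204, 209, 6, 5, 16], [204, 214, 11, 9, 52]]
   rod x -28 [306.68 124.25]   rod x 0 [312.27 128.62]   rod x 165 [347.79 156.4 ]   rod x 51 [322.78 136.83]   rod x 111 [335.67 146.91]
side [[194, 135, 23, 23, 371], [88, 215, 33, 20, 76], [230, 221, 34, 35, 787], [50, 229, 33, 22, 95], [64, 237, 74, 57, 264], [240, 257, 15, 29, 249], [227, 258, 14, 28, 210], [32, 300, 6, 3, 13]]
   rod x -28 [168.69 152.19]   rod x 0 [177.7 149.9]   rod x 165 [228.4  137.02]   rod x 51 [193.8  145.82]   rod x 111 [212.24 141.13]
```

```bash
python3 -c "
from workcell import robot, eyes, open_gripper, clamp
print(robot.finish_job())"
```

```text
the job is handed in; nothing more can be done
None
```

The job is handed in, with about 35 s of the 72 s used: all three rings hang on the rod against its collar, and the rod lies back in both notches. The before-and-after fixed-camera pictures differ only where the rings, their shadows and the arm's shadow lay (compared numerically; my picture views were used up).

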